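# Extend the pantry shelf brush and hold it ready

### The arm

A 6-joint arm with a two-finger parallel gripper is mounted at the origin on the work surface. World frame = base frame: x ahead of the robot, y to its left, z up, the work surface at z = 0. Lengths are in m, angles in rad, forces in N, time in s.
With the tool pointing down it reaches from about 0.325 to 0.9 m from the base axis. Payload 6.1 kg.
Tool frame: the origin (TCP) lies midway between the tips of the shut fingers; the grasp point (between the pads) lies 19 mm behind it (manip.hold_point_z is the distance from the TCP to the grasp point, in m); z points along the fingers, y is the line along which they close (so a half turn about z gives the same grasp; the last joint's range is limited). The gripper opens to 85 mm and grips with 20 to 120 N. Pads are 22 mm wide; open, the fingers measure 114 mm over their backs; the gripper's body (76 mm by 85 mm) begins 54 mm behind the grasp point. The pads swing forward as they close: fully open they stand 13 mm farther back than shut.
Start: joints at [1.195, 0.22, 1.526, -0, 1.395, -0.126], TCP at [0.155, 0.606, 0.231] pointing down, gripper open.
Joint ranges: [-2.98, 2.98], [-0.91, 2.08], [0.09, 2.57], [-1.24, 4.39], [0.2, 2.65], [-2.68, 2.68]. Speed limits (rad/s): [2.57, 2.57, 3.01, 3.14, 3.14, 3.14].

### API

Orientations are given as [roll, pitch, yaw] about the fixed x, y, z axes, in that order (R = Rz(yaw) Ry(pitch) Rx(roll)).
In Python, from workcell import manip gives the robot as it stands.
- The arm moves only by the tool send_rows, never from a script. Its argument "plan" is a list of rows, each a list of 6 numbers: the shift along the world's x, y, z in units of 25 mm (1.0 is 25 mm), then the turn, a rotation vector about the world's x, y, z in degrees. A call has 1 to 20 rows; each row shifts and turns the commanded pose from where the row before left it; what a row does not reach is not made up. A row lasts 1/12 s, in which the tool goes at most 41.7 mm and 7.16 degrees, less where a joint would pass 70% of its speed; a pose out of reach is approached as far as the arm can. A call is refused whole if a number of a shift passes 1 or a number of a turn 7.16, either way. A call with a gripper value outside its range is refused whole. "claw" is the opening, from -1 (shut) to 1 (fully open), set as the call begins (left out, the last holds). The fingers move at their own pace and stop on an object; "squeeze" is the grip in N (left out, the last holds). Time passes only in rows, so rows that do not move let the fingers close. It gives the time, the measured TCP pose, the force, the opening and the grip force at its end, in the units of the state.
- manip.get_obs(): the state, without advancing time (a new reading comes with each control period).
- manip.get_image(name): name is "side" or "top" or "wrist"; returns a dict with "image" (480x640x3 uint8, red, green, blue), "fx", "fy", "cx", "cy" (pixels), "R" (3x3) and "t" (3): a world point X has camera coordinates R X + t. Camera axes: x right, y down, z forward; pixel columns grow to the right and rows downward; lengths in m; the calibration is good to about 2 mm. A picture is of the moment at which its call begins. There is no depth.
- manip.job_done(): hands the job in; it is judged then, once.
The state is a dict: "time_s": time; "joint_pos": joint angles; "qvel": joint speeds; "effort": joint torques, N m; "tcp_pos": TCP position; "tool_rot": TCP orientation; "ft_force": force on the tool from outside, world axes, zero at the start; "torque": the same for the moment, N m; "gripper_width": finger opening in m; "gripper_force": force on a finger pad.
Only numpy, scipy, OpenCV 4.12 (cv2) and the standard library are available. Lean on these libraries where they do the work, as an engineer would, in place of code of your own. Each camera call takes 0.05 s, during which the arm holds its last target. There are 200 camera calls.

### The job

Get the telescoping shelf brush ready for the high shelves: squeeze the orange release button in its blue handle, pull the handle up past the first stop to the second stop (fully extended), then draw the brush forward out of its white dock and lift it clear. Finish while still holding it in the gripper, upright, fully extended and in the air, touching neither dock nor counter. Leave the jar, the can and the carton where they stand.

Things in the scene. Friction and masses are not known exactly. Their poses are not given: they have to be found in the camera images.
- brush: Loose telescoping brush, about 0.2 kg, upright in the dock, bristles down. Origin: centre of the bristles' underside; z up; axes as the dock's within 0.03 rad at the start. Head (black bristles, blue block) 56 mm along x, 80 along y, 36 high. Aluminium tube above it, 22 mm across (collar 27), to z = 136 mm; a 15 mm steel rod slides up out of it and carries the handle.
- grip (a point): Centre of the blue handle, a rounded block 30 mm along the brush's x, 28 mm along its y, 60 mm high; it moves with the handle: 168 mm above the brush's origin when pushed in, 258 mm at the second stop. Nothing stands above it. Axes as the brush's.
- button_face (a point): Centre of the outer face of the orange release button (18 mm along x, 28 mm high) on the handle's +y side at mid height. It stands out 5 mm, so handle and button are 33 mm across y. Closing the fingers along the brush's y at the handle's centre squeezes it in. An orange mark on the handle's top lies at the button's side.
- button (a joint): Button travel, m: 0 out, 0.005 flush. Spring: 2 N at first, 6 N flush; springs back when let go. Beyond about 0.004 it frees the handle; otherwise a catch locks the handle at 0, at the first stop or at the second stop. Kept squeezed, the handle passes the first stop freely; let go between stops, it locks at the next stop reached.
- handle (a joint): Extension of the handle, m: 0 pushed in (start), 0.045 first stop, 0.090 second stop, also the solid end of travel. Sliding takes about 3 N against friction; it stays where it is left (the head's weight does not pull it out).
- dock: White dock fixed to the counter, 72 mm along x, 104 along y, 52 high, open at its -x side (towards the robot). Origin on the counter where the brush stands, on a 6 mm base plate. Two lips with a 34 mm slot for the tube reach over the brush head, 3 mm play above it and at each side, so it cannot be lifted straight up: move it level along the dock's -x by 70 mm or more, then lift.
- jar: Loose amber jar with red cap, 64 mm across, 95 mm high; origin under its centre. Bystander.
- can: Loose food can with red label, 68 mm across, 100 mm high; origin under its centre. Bystander.
- carton: Loose yellow and green carton, 50 x 110 x 90 mm high; origin under its centre. Bystander.
There are look-alikes about, which are no part of the job. What is shaped like the dock but pink, purple or turquoise is not meant.

How it is judged:
On the way, in this order (a step that is already met when the one before it is completed fails the run):
1. the release button is squeezed in (value of joint button above 0.004 m), for 0.1 s.
2. the handle is pulled out to the second stop (value of joint handle above 0.084 m), for 0.2 s.
At the end, for the whole second after the job is handed in: The brush is held in the fingers (more than 2 N), extended to the second stop (handle joint above 84 mm), drawn out of the dock (more than 50 mm from it in plan) and not touching it, its bristles more than 25 mm above the counter, upright within 20 degrees and at rest (value of joint handle above 0.084 m and height (world z) of brush above 0.025 m and horizontal distance between brush and dock above 0.05 m and angle between brush's own z axis and vertical below 0.35 rad and contact force between the fingers and brush above 2 N and contact force between brush and dock below 0.05 N and linear speed of brush below 0.03 m/s); the arm keeps its last pose, push and grip.
It fails at once if a bystander was moved more than 30 mm or tipped (distance of any of jar, can, carton from where it was at the start of the episode above 0.03 m or angle between any of jar, can, carton's own z axis and vertical above 0.5 rad).
It also fails if it takes over 35 s, if anything falls off the work surface, if the arm or the gripper's body presses on something with over 40 N, if the wrist force passes 120 N, or if a joint passes its speed limit or range.

## Working session

There is one attempt and no reset: what is moved stays moved. The work goes in short steps, Python scripts to look and compute and a tool call to move; the robot and the scene stay as the last step left them, time stands still between calls to the robot, and variables do not carry over. Pictures are saved under pics/ and viewed, at most 10 in all, crops included, and the job is handed in when it is done.

Besides the shell and the picture viewer there is one more tool, called after "Call:" as name(argument=value, ...), one argument or row to a line, values as JSON. send_rows: Moves the arm, as the interface text tells. Its arguments: {"type":"object","properties":{"plan":{"type":"array"},"claw":{"type":"number"},"squeeze":{"type":"number"}},"required":["plan"]}

```bash
mkdir -p pics; python3 - <<'E'
from workcell import manip
import cv2,pickle
for n in ("side","top"):
    d=manip.get_image(n); cv2.imwrite(f"pics/{n}0.png",d["image"][:,:,::-1]); pickle.dump(d,open(f"{n}0.pkl","wb"))
    print(n,d["fx"],d["cx"],d["cy"],(-d["R"].T@d["t"]).round(3))
o=manip.get_obs(); print(o["time_s"],o["tcp_pos"],o["tool_rot"],o["gripper_width"],manip.hold_point_z)
E
```

```text
side 450.6656705536891 320.52767481305744 231.84088967018292 [0.28  0.631 0.629]
top 487.29525572718853 321.4966585036757 237.67561382188063 [ 0.522 -0.049  1.254]
0.1 [0.15431364 0.60508738 0.23034642] [-3.13987551e+00 -1.94512041e-04  2.89179306e+00] 0.08543045438187558 0.0187
```

View pics/side0.png

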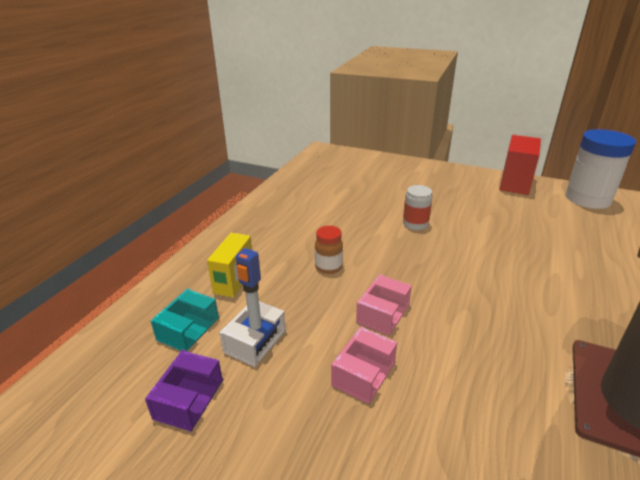

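View pics/top0.png

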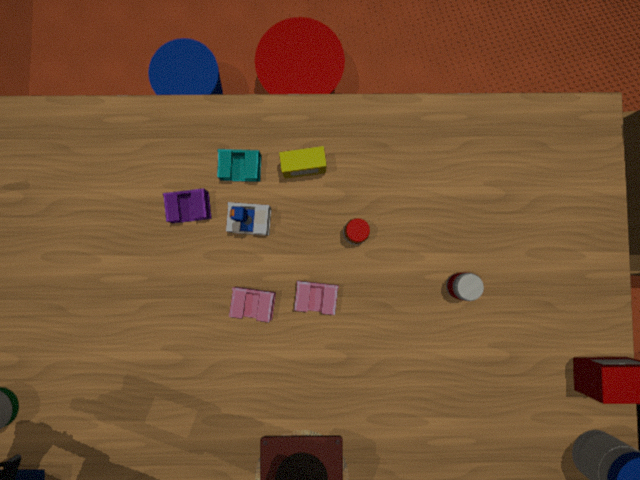

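The side view shows the white dock at about (253,332) with the brush handle at (248,268) and the orange button facing left. In the top view the dock is at (248,219), the handle top at (238,214), and the robot is at the bottom. I'll enlarge both.

```bash
python3 - <<'E'
import cv2,numpy as np
a=cv2.imread("pics/side0.png")[235:375,200:310]; b=cv2.imread("pics/top0.png")[190:250,205:285]
a=cv2.resize(a,(440,560),interpolation=cv2.INTER_CUBIC); b=cv2.resize(b,(640,480),interpolation=cv2.INTER_CUBIC)
cv2.imwrite("pics/a.png",a);cv2.imwrite("pics/b.png",b)
E
```

```text
(no output)
```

View pics/a.png

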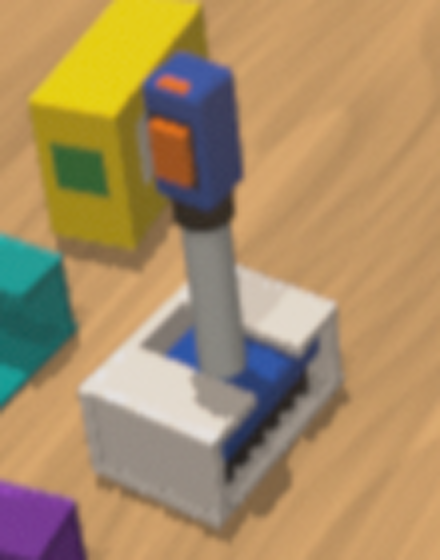

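View pics/b.png

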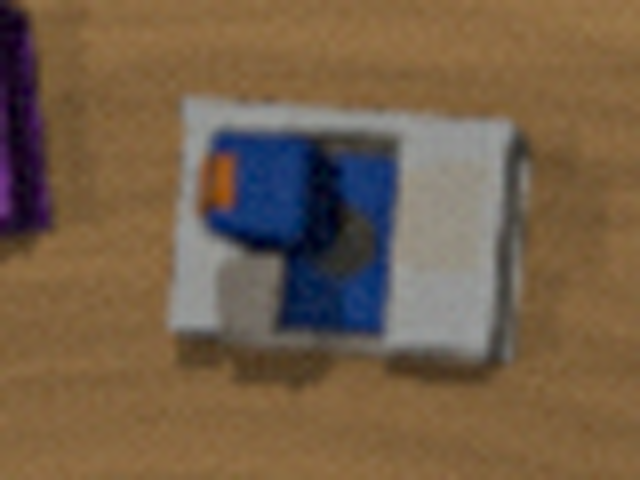

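Side crop: the handle's top face is centred near crop (191,76), and its mark and button face +y (left). Top crop: the handle top is centred near (258,189). The dock's top corners are (185,98), (518,120), (492,360) and (170,332), with the open side at the bottom, towards the robot.

```bash
cat >h.py <<'E'
import pickle,numpy as np,cv2
T,S=[pickle.load(open(n+"0.pkl","rb")) for n in("top","side")]
def K(d): return np.array([[d["fx"],0,d["cx"]],[0,d["fy"],d["cy"]],[0,0,1]])
def P(d): return K(d)@np.c_[d["R"],d["t"]]
def tri(a,b):
    X=cv2.triangulatePoints(P(T),P(S),np.array(a,float),np.array(b,float)).ravel(); X=X[:3]/X[3]
    r=[np.hypot(*((P(d)@np.r_[X,1])[:2]/(P(d)@np.r_[X,1])[2]-p)) for d,p in((T,a),(S,b))]
    return X.round(4),np.round(r,1)
def atz(d,p,z):
    r=d["R"].T@np.linalg.inv(K(d))@np.r_[p,1]; c=-d["R"].T@d["t"]; return (c+r*(z-c[2])/r[2]).round(4)
def proj(d,X): q=P(d)@np.r_[X,1]; return q[:2]/q[2]
ct=lambda u,v:((u+.5)/8-.5+205,(v+.5)/8-.5+190)
cs=lambda u,v:((u+.5)/4-.5+200,(v+.5)/4-.5+235)
E
python3 - <<'E'
from h import *
print("handle top",tri(ct(258,189),cs(191,76)))
print("mark",tri(ct(222,181),cs(173,85)))
print("dock +y-x corner",tri(ct(170,332),cs(215,440)), "-y-x",tri(ct(492,360),cs(337,303)),"+y+x",tri(ct(185,98),cs(82,392)))
c=[atz(T,ct(*p),.052) for p in((185,98),(518,120),(492,360),(170,332))]
print(np.array(c)); c=np.array(c); m=c.mean(0); print("centre",m)
y=c[0]-c[1]+c[3]-c[2]; x=c[0]-c[3]+c[1]-c[2]
print("len",np.linalg.norm(y)/2,np.linalg.norm(x)/2,"yaw",np.arctan2(-y[0],y[1]),np.arctan2(x[1],x[0]))
print("carton etc", atz(T,(303,160),.09),atz(T,(357,230),.095),atz(T,(238,165),.05),atz(T,(187,206),.05))
E
```

```text
handle top (array([0.641 , 0.1278, 0.2012]), array([0. , 0.1]))
mark (array([0.6432, 0.1375, 0.2024]), array([0.1, 0.2]))
dock +y-x corner (array([0.6137, 0.1799, 0.0518]), array([0. , 0.1])) -y-x (array([0.6055, 0.0811, 0.0501]), array([0.5, 0.8])) +y+x (array([0.6863, 0.176 , 0.0477]), array([0.3, 0.4]))
[[0.6863 0.1755 0.052 ]
 [0.6788 0.0723 0.052 ]
 [0.6042 0.0804 0.052 ]
 [0.6136 0.1798 0.052 ]]
centre [0.645725 0.127    0.052   ]
len 0.10165181995419462 0.07391050331312864 yaw -0.0832229278974101 -0.08398392831817791
carton etc [ 0.7817 -0.0129  0.09  ] [ 0.6108 -0.1412  0.095 ] [0.7789 0.1506 0.05  ] [0.6767 0.2767 0.05  ]
```

Handle top measured at z = 0.201 against 0.204 expected, and the dock at 102 x 74 mm against 104 x 72, with yaw about -0.083. Both agree with the text. Next I move above the handle.

Call:
send_rows(
  plan=[
    [0.5, -0.5, 0.1, 0, 0, 0.5],
    [0.96, -0.94, 0.06, 0, 0, 0.5],
    [1, -0.98, 0.06, 0, 0, 0.5],
    [1, -0.98, 0.06, 0, 0, 0.5],
    [1, -0.98, 0.06, 0, 0, 0.5],
    [1, -0.98, 0.06, 0, 0, 0.5],
    [1, -0.98, 0.06, 0, 0, 0.5],
    [1, -0.98, 0.06, 0, 0, 0.5],
    [1, -0.98, 0.06, 0, 0, 0.5],
    [1, -0.98, 0.06, 0, 0, 0.5],
    [1, -0.98, 0.06, 0, 0, 0.5],
    [1, -0.98, 0.06, 0, 0, 0.5],
    [1, -0.98, 0.06, 0, 0, 0.5],
    [1, -0.98, 0.06, 0, 0, 0.5],
    [1, -0.98, 0.06, 0, 0, 0.5],
    [1, -0.98, 0.06, 0, 0, 0.5],
    [1, -0.98, 0.06, 0, 0, 0.5],
    [1, -0.98, 0.06, 0, 0, 0.5],
    [1, -0.98, 0.06, 0, 0, 0.5],
    [1, -0.96, 0.06, 0, 0, 0],
  ],
  claw=1,
)

```text
time_s: 1.77
tcp_pos: [0.6418, 0.1276, 0.2617]
tool_rot: [-3.141, -0.001, 3.058]
ft_force: [0.6, 0.3, 1.0]
gripper_width: 0.0857
gripper_force: 0.0
```

Call:
send_rows(
  plan=[
    [0, 0, 0, 0, 0, 0],
    [0, 0, 0, 0, 0, 0],
  ],
)

```text
time_s: 1.93
tcp_pos: [0.6415, 0.1274, 0.2611]
tool_rot: [-3.141, -0.002, 3.055]
ft_force: [-0.4, 0.6, -0.0]
gripper_width: 0.0854
gripper_force: 0.0
```

```bash
python3 - <<'E'
from workcell import manip
import cv2,pickle
from h import *
o=manip.get_obs(); print(o["time_s"],o["tcp_pos"],o["tool_rot"])
d=manip.get_image("wrist"); pickle.dump(d,open("w1.pkl","wb")); cv2.imwrite("pics/w1.png",d["image"][:,:,::-1])
print((-d["R"].T@d["t"]).round(3),d["fx"],"expect handle top px",proj(d,[.641,.128,.203]),proj(d,[.643,.1375,.203]))
E
```

```text
1.9333 [0.64154344 0.12739579 0.26111478] [-3.14142366e+00 -1.72310561e-03  3.05457770e+00]
[0.557 0.135 0.404] 375.8671941036312 expect handle top px [323.68501315 262.2327669 ] [340.33802213 264.07016879]
```

View pics/w1.png

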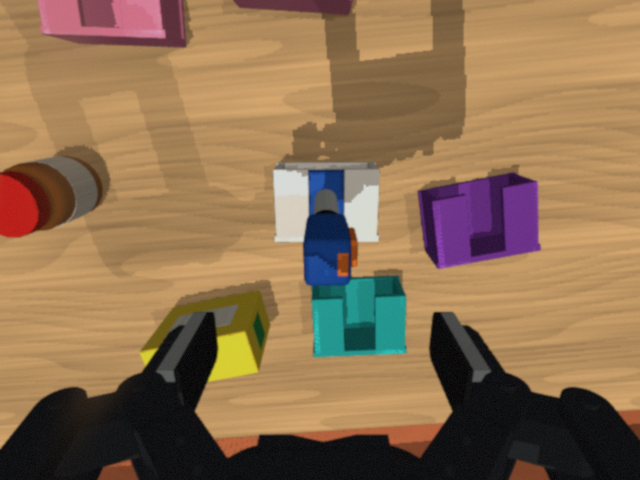

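In the wrist view the handle top is centred near (328,266), against a predicted (324,262), so it sits about 2 mm further to +y. The dock edges run parallel to the image, so the yaw is right. I'll shift 2 mm, descend and grip.

Call:
send_rows(
  plan=[
    [0, 0.08, -0.4, 0, 0, 0],
    [0, 0, -0.6, 0, 0, 0],
    [0, 0, -0.6, 0, 0, 0],
    [0, 0, -0.6, 0, 0, 0],
    [0, 0, -0.6, 0, 0, 0],
    [0, 0, -0.6, 0, 0, 0],
    [0, 0, -0.5, 0, 0, 0],
    [0, 0, -0.3, 0, 0, 0],
    [0, 0, 0, 0, 0, 0],
    [0, 0, 0, 0, 0, 0],
  ],
)

```text
time_s: 2.82
tcp_pos: [0.6406, 0.1316, 0.1571]
tool_rot: [-3.142, -0.001, 3.058]
ft_force: [1.1, 0.0, 0.2]
gripper_width: 0.0857
gripper_force: 0.0
```

Call:
send_rows(
  plan=[
    [0, 0, 0, 0, 0, 0],
    [0, 0, 0, 0, 0, 0],
    [0, 0, 0, 0, 0, 0],
    [0, 0, 0, 0, 0, 0],
    [0, 0, 0, 0, 0, 0],
    [0, 0, 0, 0, 0, 0],
    [0, 0, 0, 0, 0, 0],
    [0, 0, 0, 0, 0, 0],
    [0, 0, 0, 0, 0, 0],
    [0, 0, 0, 0, 0, 0],
    [0, 0, 0, 0, 0, 0],
    [0, 0, 0, 0, 0, 0],
  ],
  claw=-1,
  squeeze=50,
)

```text
time_s: 3.82
tcp_pos: [0.6415, 0.1308, 0.1581]
tool_rot: [-3.141, 0.001, 3.057]
ft_force: [-0.0, -2.7, 5.7]
gripper_width: 0.0276
gripper_force: 51.9
```

The fingers stopped at 27.6 mm, so the button is flush. Now I pull up gently.

Call:
send_rows(
  plan=[
    [0, 0, 0.15, 0, 0, 0],
    [0, 0, 0.3, 0, 0, 0],
    [0, 0, 0.3, 0, 0, 0],
    [0, 0, 0.3, 0, 0, 0],
    [0, 0, 0.3, 0, 0, 0],
    [0, 0, 0.3, 0, 0, 0],
    [0, 0, 0.3, 0, 0, 0],
    [0, 0, 0.3, 0, 0, 0],
    [0, 0, 0.3, 0, 0, 0],
    [0, 0, 0.3, 0, 0, 0],
    [0, 0, 0.3, 0, 0, 0],
    [0, 0, 0.2, 0, 0, 0],
    [0, 0, 0.15, 0, 0, 0],
    [0, 0, 0, 0, 0, 0],
  ],
)

```text
time_s: 4.98
tcp_pos: [0.6417, 0.1311, 0.2463]
tool_rot: [3.141, 0.002, 3.058]
ft_force: [1.3, -0.3, -2.7]
gripper_width: 0.0272
gripper_force: 51.0
```

Call:
send_rows(
  plan=[
    [0, 0, 0.08, 0, 0, 0],
    [0, 0, 0.08, 0, 0, 0],
    [0, 0, 0, 0, 0, 0],
  ],
)

```text
time_s: 5.23
tcp_pos: [0.6412, 0.131, 0.2491]
tool_rot: [-3.142, 0.001, 3.058]
ft_force: [0.5, -0.8, -2.6]
gripper_width: 0.0273
gripper_force: 51.0
```

Call:
send_rows(
  plan=[
    [0, 0, 0.08, 0, 0, 0],
    [0, 0, 0.06, 0, 0, 0],
    [0, 0, 0, 0, 0, 0],
    [0, 0, 0, 0, 0, 0],
  ],
)

```text
time_s: 5.57
tcp_pos: [0.6406, 0.1309, 0.2509]
tool_rot: [-3.141, -0.002, 3.057]
ft_force: [1.2, -1.3, -10.6]
gripper_width: 0.0273
gripper_force: 51.8
```

The force rose to 10.6 N after 93 mm of pull, so the handle is at the end stop with the head against the lips. I'll ease down 2 mm and take a side picture to check.

Call:
send_rows(
  plan=[
    [0, 0, 0, 0, 0, 0],
    [0, 0, -0.04, 0, 0, 0],
    [0, 0, -0.04, 0, 0, 0],
    [0, 0, 0, 0, 0, 0],
    [0, 0, 0, 0, 0, 0],
  ],
)

```text
time_s: 5.98
tcp_pos: [0.641, 0.1312, 0.2509]
tool_rot: [3.141, 0.0, 3.058]
ft_force: [-0.5, -0.8, -5.5]
gripper_width: 0.0274
gripper_force: 52.5
```

```bash
python3 - <<'E'
from workcell import manip
import cv2
i=manip.get_image("side")["image"][160:385,150:350,::-1]
cv2.imwrite("pics/s2.png",cv2.resize(i,None,fx=2.6,fy=2.6,interpolation=cv2.INTER_CUBIC))
E
```

```text
(no output)
```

View pics/s2.png

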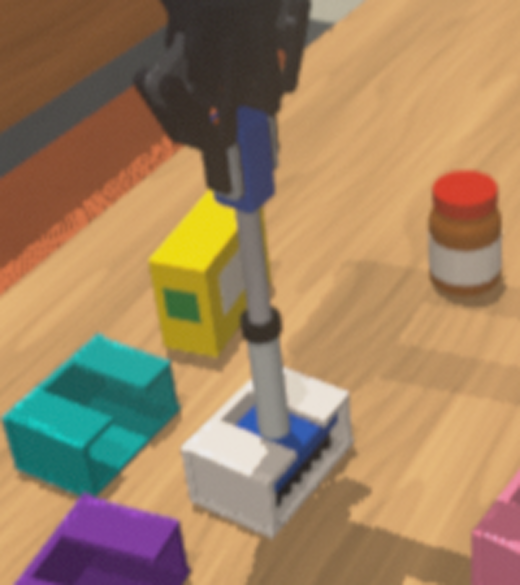

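The rod is fully out with the handle in the fingers and the head still in the dock; the jar and carton are untouched. I'll lower 1 mm more, then draw it out along the dock's -x.

Call:
send_rows(
  plan=[
    [0, 0, -0.05, 0, 0, 0],
    [0, 0, 0, 0, 0, 0],
    [-0.1, 0.008, 0, 0, 0, 0],
    [-0.2, 0.017, 0, 0, 0, 0],
    [-0.2, 0.017, 0, 0, 0, 0],
    [-0.2, 0.017, 0, 0, 0, 0],
  ],
)

```text
time_s: 6.53
tcp_pos: [0.623, 0.1327, 0.2493]
tool_rot: [3.142, 0.0, 3.058]
ft_force: [-0.9, 0.0, -2.0]
gripper_width: 0.0274
gripper_force: 52.8
```

The forces show only the brush's weight, so it slides freely.

Call:
send_rows(
  plan=[
    [-0.24, 0.02, 0, 0, 0, 0],
    [-0.24, 0.02, 0, 0, 0, 0],
    [-0.24, 0.02, 0, 0, 0, 0],
    [-0.24, 0.02, 0, 0, 0, 0],
    [-0.24, 0.02, 0, 0, 0, 0],
    [-0.24, 0.02, 0, 0, 0, 0],
    [-0.24, 0.02, 0, 0, 0, 0],
    [-0.24, 0.02, 0, 0, 0, 0],
    [-0.24, 0.02, 0, 0, 0, 0],
    [-0.24, 0.02, 0, 0, 0, 0],
    [-0.24, 0.02, 0, 0, 0, 0],
    [-0.24, 0.02, 0, 0, 0, 0],
    [0, 0, 0, 0, 0, 0],
  ],
)

```text
time_s: 7.62
tcp_pos: [0.5504, 0.1388, 0.249]
tool_rot: [3.142, -0.001, 3.058]
ft_force: [0.1, 0.0, -2.7]
gripper_width: 0.0272
gripper_force: 52.9
```

Moved 91 mm. Now lift 70 mm.

Call:
send_rows(
  plan=[
    [0, 0, 0.15, 0, 0, 0],
    [0, 0, 0.3, 0, 0, 0],
    [0, 0, 0.4, 0, 0, 0],
    [0, 0, 0.4, 0, 0, 0],
    [0, 0, 0.4, 0, 0, 0],
    [0, 0, 0.4, 0, 0, 0],
    [0, 0, 0.4, 0, 0, 0],
    [0, 0, 0.25, 0, 0, 0],
    [0, 0, 0.1, 0, 0, 0],
    [0, 0, 0, 0, 0, 0],
    [0, 0, 0, 0, 0, 0],
    [0, 0, 0, 0, 0, 0],
    [0, 0, 0, 0, 0, 0],
    [0, 0, 0, 0, 0, 0],
  ],
)

```text
time_s: 8.78
tcp_pos: [0.5512, 0.1385, 0.3184]
tool_rot: [-3.141, -0.001, 3.058]
ft_force: [0.1, 0.6, -3.0]
gripper_width: 0.0272
gripper_force: 52.9
```

```bash
python3 - <<'E'
from workcell import manip
import cv2
i=manip.get_image("side")["image"][100:420,130:430,::-1]
cv2.imwrite("pics/s3.png",cv2.resize(i,None,fx=1.8,fy=1.8,interpolation=cv2.INTER_CUBIC))
E
```

```text
(no output)
```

View pics/s3.png

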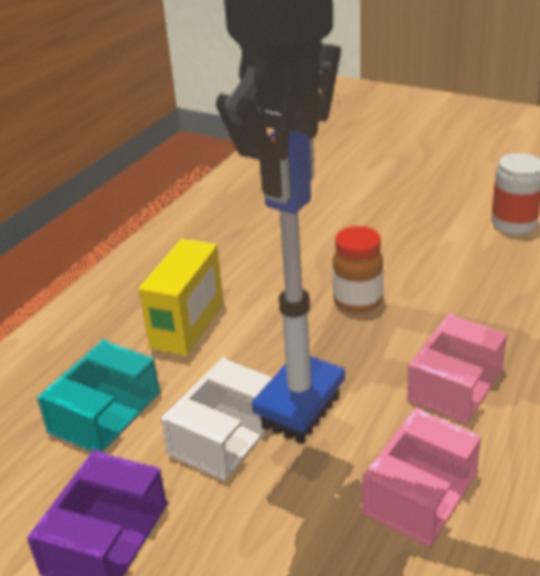

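The brush hangs upright and fully extended, clear of the dock and counter, and the bystanders are still in place. I'll hand in the job.

```bash
python3 -c "
from workcell import manip
print(manip.job_done())"
```

```text
the job is handed in; nothing more can be done
None
```

I handed the job in at about 9 s with the brush held upright in the gripper, extended to the second stop and lifted clear of dock and counter, with jar, can and carton left where they stood; the hand-in returned no verdict.

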